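# Index the stamp arm over the slab

## Task

The swing arm of the stamp stand is locked by a spring index pin. Hook a fingertip under the pin's ring without pinching it, lift the pin out of its hole, swing the arm just one hole towards the plain stamping slab so that the stamp stands over it (never the other way or on to a further hole), and let the pin drop fully home in that hole. Take your fingers away and leave everything else on the bench where it is.

Things in the scene. Friction and masses are not known exactly. Their poses are not given: they have to be found in the camera images.
- stamp_stand: Fixed stand: grey base 170 x 180 mm, 24 mm high, with a steel index plate (200 mm wide, top 36 mm above the table) that has five 12 mm holes on an arc of radius 100 mm about the pivot, 22.5 degrees (0.393 rad) apart. Origin on the table under the pivot; its -x axis points along the middle hole, towards the robot within 0.3 rad; +y to the robot's left; z up.
- pivot (a point): The arm's vertical pivot axis, at the top of the index plate (36 mm above the table); axes as the stand's. The arm is an aluminium bar 34 mm wide, its top 56 mm above the table, reaching 175 mm from the pivot towards the robot.
- swing_arm (a joint): Arm angle about the vertical pivot (rad): 0 with the pin in the middle hole, where it starts; positive counter-clockwise from above (stamp end goes to the stand's -y, the robot's right); +-0.393 at the next holes, +-0.785 at the last. A pin in its hole leaves 0.015 rad of play. Friction of 0.1 N m keeps the arm where it is left.
- index_pin (a joint): Lift of the spring index pin (m): 0 fully home in a hole, 0.010 when its rounded tip clears the plate or rides on it between holes, 0.018 at its upper stop. The spring pushes it down with 5 N when home, 8 N at the top. The arm carries it, 100 mm from the pivot. The tip is 10 mm thick and drops by itself into a hole when within about 1.5 mm of its middle.
- ring_top (a point): Centre of the straight top bar of the pin's upright pull ring, 130 mm above the table when home, 100 mm from the pivot. Steel loop of 7 mm wire (top bar 9.4 mm front to back) standing square across the arm, 51 mm wide, 41 mm high inside, bar 44 mm long: a fingertip enters along the arm, from the robot's or the pivot's side, tilted 30-45 degrees. Axes: -x outwards along the arm, y along the bar, z up.
- stamp_foot (a point): Centre of the underside of the stamp at the arm's outer end, 170 mm from the pivot, 36 mm above the table (the stamp is 18 mm thick, its steel holder 38 mm; top 84 mm above the table).
- slab: Solid square stamping slab, plain flat top, 85 x 85 x 22 mm, fixed, under the arm's path one hole to the left or right of the arm's starting place. Origin at the centre of its underside.
- parts_tray: Open wooden tray with four compartments, 85 x 85 x 26 mm, fixed, on the other side of the arm, opposite the slab. Origin at the centre of its underside.
- mallet: Wooden mallet lying on its side, head 54 mm across and 75 mm long, handle 200 mm. Loose bystander, leave alone; origin under it on the table.
- stamp_pot: Aluminium pot, 72 mm across, 85 mm high, full of upright steel stamps reaching 120 mm. Loose bystander, leave alone; origin under it on the table.
- stamp_a: Steel stamping tool lying flat, 9 mm square, 110 mm long. Loose bystander, leave alone; origin under it on the table.
- stamp_b: A second steel stamping tool like stamp_a. Loose bystander, leave alone; origin under it on the table.
- glue_jar: Small closed jar, 48 mm across, 62 mm high, standing beside the stand. Loose bystander, leave alone; origin under it on the table.
- thread_spool: Wooden spool, 42 mm across, 48 mm high, standing beside the stand. Loose bystander, leave alone; origin under it on the table.
- water_bowl: White bowl, 104 mm across, 42 mm high. Loose bystander, leave alone; origin under it on the table.
- edge_tool: Hand tool with a dark wooden handle, about 200 mm long, lying flat. Loose bystander, leave alone; origin under it on the table.
Mind the look-alikes: they are no part of the job. Of the things that look like the slab, take the one that is farthest to the robot's left at the start.

How it is judged:
By the outcome, as a careful person would: the job done as asked, in the order asked, and still so for the second after the job is handed in, with the robot touching nothing.
It also fails if it takes over 42 s, if anything falls off the work surface, if the arm or the gripper's body presses on something with over 40 N, if the wrist force passes 120 N, or if a joint passes its speed limit or range.

## Robot

A 7-joint arm with a two-finger parallel gripper is mounted at the origin on the work surface. World frame = base frame: x ahead of the robot, y to its left, z up, the work surface at z = 0. Lengths are in m, angles in rad, forces in N, time in s.
With the tool pointing down it reaches from about 0.425 to 0.925 m from the base axis. Payload 6.8 kg.
Tool frame: the origin (TCP) lies midway between the tips of the shut fingers; the grasp point (between the pads) lies 19 mm behind it; z points along the fingers, y is the line along which they close (so a half turn about z gives the same grasp; the last joint's range is limited). The gripper opens to 85 mm and grips with 20 to 120 N. Pads are 22 mm wide; open, the fingers measure 114 mm over their backs; the gripper's body (76 mm by 85 mm) begins 54 mm behind the grasp point. The pads swing forward as they close: fully open they stand 13 mm farther back than shut.
Start: joints at [1.101, 0.477, 0.022, 1.555, -0.011, 1.109, -0.083], TCP at [0.239, -0.631, 0.231] pointing down, gripper open.
Joint ranges: [-2.96, 2.96], [-0.34, 2.1], [-1.41, 1.46], [0.24, 2.44], [-1.37, 4.51], [0.17, 1.92], [-2.96, 2.96]. Speed limits (rad/s): [2.39, 2.39, 3.14, 3.14, 3.14, 3.14, 3.14].

## Interface

Orientations are given as a rotation vector (axis times angle).
In Python, from station import ctrl, imaging gives the robot as it stands. The module is installed in compiled form; this text tells all that it offers.
- The arm moves only by the shell command python3 -m creep 'ROWS' [OPENING]. ROWS is JSON, one flat list of numbers, 6 for each row, row after row: the shift along the tool's x, y, z in units of 10 cm (1.0 is 10 cm), then the turn, a rotation vector about the tool's x, y, z in units of 1.5 rad (1.0 is 1.5 rad). A call has 1 to 5 rows; each row is the pose to reach, as a shift and turn from the pose commanded when the call began, along the tool's axes at that moment; what a row does not reach only later rows make up. A row lasts 1/8 s, in which the tool goes at most 62.5 mm and 10.7 degrees, less where a joint would pass 70% of its speed; a pose out of reach is approached as far as the arm can. A call with a number of a shift or a turn outside -1 to 1 is refused whole. A call with a gripper value outside its range is refused whole. OPENING is the opening, from 0 (shut) to 1 (fully open), set as the call begins (- or left out, the last holds). The fingers move at their own pace and stop on an object; the grip force is fixed at half the most. Time passes only in rows, so rows that repeat a pose let the fingers close. It gives the time, the measured TCP pose, the force, the opening and the grip force at its end, in the units of the state.
- ctrl.get_state(): the state, without advancing time (a new reading comes with each control period).
- imaging.grab_frame(name): name is "scene" or "top" or "wrist"; returns the picture (420x560x3 uint8, red, green, blue); there is no depth.
- imaging.camera_model(name): a dict with "fx", "fy", "cx", "cy" (pixels), "k1" (the pictures are not rectified: a ray, as slopes to the right and down, at radius r is drawn at 1 + k1 r^2 times it, then the intrinsics apply), "origin" and "orientation" of the camera in the world. Camera axes: x right, y up, looking along -z (the intrinsics and any distortion apply to the point x, -y, -z); pixel columns grow to the right and rows downward; lengths in m; the calibration is good to about 2 mm. A picture is of the moment at which its call begins: read the wrist's pose just before it. camera_model takes no time and is no camera call; for the wrist camera it gives the pose at the moment of the call.
- ctrl.sign_off(): hands the job in; it is judged then, once.
The state is a dict: "time": time; "joints": joint angles; "qvel": joint speeds; "effort": joint torques, N m; "tcp_pos": TCP position; "tool_rot": TCP orientation; "ft_force": force on the tool from outside, world axes, zero at the start; "torque": the same for the moment, N m; "grip_width": opening from 0.0 (shut) to 1.0 (fully open); "finger_force": force on a finger pad.
Only numpy, scipy, OpenCV 4.12 (cv2) and the standard library are available. Lean on these libraries where they do the work, as an engineer would, in place of code of your own. Each camera call takes 0.05 s, during which the arm holds its last target. There are 200 camera calls.

## Working session

There is one attempt and no reset: what is moved stays moved. The work goes in short steps, Python scripts to look and compute and a shell command to move; the robot and the scene stay as the last step left them, time stands still between calls to the robot, and variables do not carry over. Pictures are saved under pics/ and viewed, at most 10 in all, crops included, and the job is handed in when it is done.

```bash
mkdir -p pics; cat > h.py <<'E'
import numpy as np, cv2
from station import ctrl, imaging
from scipy.spatial.transform import Rotation as R
def snap(n,f):
    im=imaging.grab_frame(n); cv2.imwrite(f'pics/{f}.png',im[:,:,::-1]); return im
def cam(n):
    m=imaging.camera_model(n); o=np.array(m['orientation'],float)
    M=o if o.shape==(3,3) else (R.from_rotvec(o).as_matrix() if o.size==3 else None)
    return m,np.array(m['origin']),M
def ray(n,u,v,c=None):
    m,o,M=c or cam(n); d=np.array([(u-m['cx'])/m['fx'],(v-m['cy'])/m['fy']]); s=d.copy()
    for _ in range(20): s=d/(1+m['k1']*(s@s))
    return o,M@np.array([s[0],-s[1],-1.])
def at(n,u,v,z,c=None):
    o,d=ray(n,u,v,c); return o+d*(z-o[2])/d[2]
def proj(n,p,c=None):
    m,o,M=c or cam(n); q=M.T@(np.array(p)-o); s=np.array([q[0],-q[1]])/-q[2]; s=s*(1+m['k1']*(s@s))
    return s*[m['fx'],m['fy']]+[m['cx'],m['cy']]
E
python3 - <<'E'
from h import *
print(imaging.camera_model('top'));print(imaging.camera_model('scene'))
print(ctrl.get_state())
snap('top','t0');snap('scene','s0')
E
```

```text
{'fx': 390.02684183618925, 'fy': 390.02684183618925, 'cx': 277.14682824362353, 'cy': 208.84198804957452, 'k1': 0.037797035569759725, 'origin': array([0.45052408, 0.01626767, 1.30427589]), 'orientation': array([ 0.06769104, -0.08607242, -1.57270041])}
{'fx': 512.6043345347508, 'fy': 512.6043345347508, 'cx': 278.29887694223186, 'cy': 210.6018173843797, 'k1': -0.018054327211255054, 'origin': array([ 1.07017316, -0.82869955,  1.20999135]), 'orientation': array([0.69971266, 0.18644309, 0.52066779])}
{'time': 0.0, 'joints': array([ 1.10089903,  0.47780788,  0.02232198,  1.5564692 , -0.01149437,
        1.10928391, -0.08307753]), 'qvel': array([-1.08199417e-03, -8.79024694e-05, -1.03719339e-03,  8.13331309e-04,
       -1.85041748e-03, -9.60094887e-04,  6.59172068e-04]), 'effort': array([-7.28203922e-04, -5.96442139e+01,  1.60795692e+00, -2.81200755e+01,
        1.25080714e-02,  9.23910993e-03, -2.07227362e-05]), 'tcp_pos': array([ 0.2387027 , -0.63074482,  0.23031266]), 'tool_rot': array([-3.08855948e+00, -5.64990840e-01,  7.25689675e-04]), 'ft_force': array([-0.21523504, -0.14338014, -0.53366276]), 'torque': array([0.04022266, 0.04716662, 0.01936551]), 'finger_force': 0.0, 'grip_width': 1.0008311713556557}
```

View pics/t0.png

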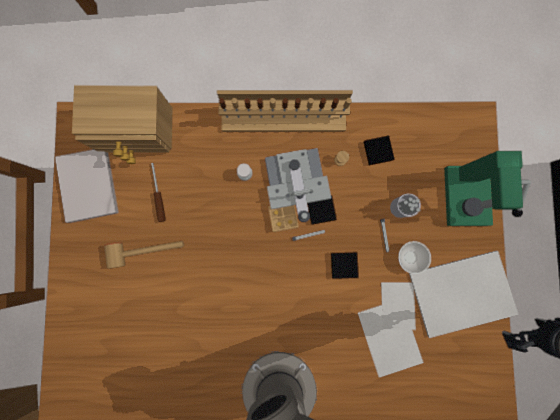

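View pics/s0.png

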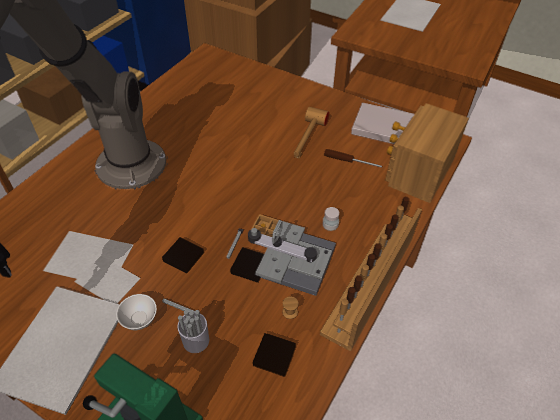

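The top view shows three black, slab-like squares at (320,210), (344,265) and (379,150). The one at (320,210) is farthest to the left and lies under the arm's path, opposite the tray at (283,218), so it fits. I'll confirm it in an enlarged crop.

```bash
python3 - <<'E'
from h import *
a=cv2.imread('pics/t0.png')[140:245,250:350]; b=cv2.imread('pics/s0.png')[195:300,225:345]
a=cv2.resize(a,None,fx=5,fy=5,interpolation=cv2.INTER_CUBIC)[:, :]
b=cv2.resize(b,None,fx=5,fy=5,interpolation=cv2.INTER_CUBIC)
c=np.hstack([cv2.resize(a,(380,399)),cv2.resize(b,(420,368+31))]); cv2.imwrite('pics/c0.png',c)
E
```

```text
(no output)
```

View pics/c0.png

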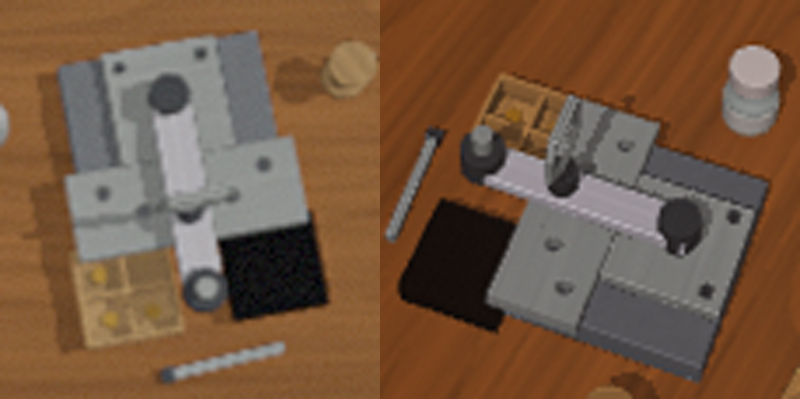

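The crop confirms it. The plain black slab is to the right of the arm at crop (275,265), and the four-compartment tray is to the left at crop (128,297). So the stamp end must swing to the robot's right, with a target angle of +0.393. Next I'll triangulate.

```bash
python3 - <<'E'
from h import *
def tri(a,b):
    o1,d1=ray('top',*a);o2,d2=ray('scene',*b)
    t=np.linalg.lstsq(np.c_[d1,-d2],o2-o1,rcond=None)[0]
    p,q=o1+d1*t[0],o2+d2*t[1]; return (p+q)/2,np.linalg.norm(p-q)
T=lambda u,v:(250+u/3.8,140+v/3.8); S=lambda u,v:(225+(u-380)/3.5,195+v/3.8)
print('stamp',tri(T(205,288),S(482,135)))
print('knob',tri(T(168,93),S(682,218)))
st=at('top',*T(205,288),.084); st2=at('scene',*S(482,135),.084);print(st,st2)
for z in(.06,.07,.08): print(z,at('top',*T(168,93),z),at('scene',*S(682,218),z))
print('slab c',at('top',*T(275,265),.022))
print('holes',[at('top',*T(*h),.036) for h in((103,193),(264,164))])
print('bar',at('top',*T(145,211),.130),at('top',*T(234,195),.130))
print([at('scene',*S(*h),.130) for h in((577,97),(556,140))])
print('plate corners',[at('top',*T(*h),.036) for h in((66,178),(297,137))])
E
```

```text
stamp (array([ 0.54979239, -0.08190125,  0.07851567]), np.float64(0.0029885818269792014))
knob (array([ 0.71865525, -0.05322782,  0.06044166]), np.float64(0.004117570707117136))
[ 0.5481429  -0.08233425  0.084     ] [ 0.5535058  -0.08463013  0.084     ]
0.06 [ 0.71702418 -0.05441418  0.06      ] [ 0.72009637 -0.05155605  0.06      ]
0.07 [ 0.71488237 -0.05384612  0.07      ] [ 0.72314054 -0.05831387  0.07      ]
0.08 [ 0.71274056 -0.05327807  0.08      ] [ 0.72618471 -0.06507169  0.08      ]
slab c [ 0.57300012 -0.14847495  0.022     ]
holes [array([0.63454404, 0.0010855 , 0.036     ]), array([ 0.65955915, -0.13845673,  0.036     ])]
bar [ 0.60631426 -0.03129555  0.13      ] [ 0.61904446 -0.10261844  0.13      ]
[array([ 0.61914811, -0.04665055,  0.13      ]), array([ 0.62569139, -0.0891966 ,  0.13      ])]
plate corners [array([0.64769658, 0.03301675, 0.036     ]), array([ 0.68316698, -0.16742512,  0.036     ])]
```

Measured (assuming given heights): pivot about (0.717,-0.056), stand yaw about 0.172, ring about (0.619,-0.073), stamp (0.550,-0.083). The hole chord comes out at 142 mm (141 expected), so the measurement holds. I'll move above and in front of the stand, with the fingers shut.

```bash
python3 -m creep '[0.9,-0.9,-0.5,0,0,0, 0.9,-0.9,-0.5,0,0,0, 0.9,-0.9,-0.5,0,0,0]' 0
python3 -m creep '[0.9,-0.9,0,0,0,0, 0.9,-0.9,0,0,0,0, 0.9,-0.9,0,0,0,0]'
python3 -m creep '[0.9,-0.9,0,0,0,0, 0.9,-0.9,0,0,0,0, 0.9,-0.9,0,0,0,0]'
python3 -m creep '[0.8,-0.8,0,0,0,0, 0.8,-0.8,0,0,0,0, 0.8,-0.8,0,0,0,0,0.8,-0.8,0,0,0,0]'
cat >> h.py <<'E'
YAW=.172; PIV=np.array([.717,-.056])
def target(p,yaw,tilt):
    c,s=np.cos(yaw),np.sin(yaw); z=np.array([c*np.sin(tilt),s*np.sin(tilt),-np.cos(tilt)]); y=np.array([s,-c,0]); return np.array(p),np.c_[np.cross(y,z),y,z]
def need(p,yaw,tilt):
    S=ctrl.get_state(); p,M=target(p,yaw,tilt); T=R.from_rotvec(S['tool_rot']).as_matrix()
    print('need',np.round(T.T@(p-S['tcp_pos'])*10,3),np.round(R.from_matrix(T.T@M).as_rotvec()/1.5,3),'at',np.round(S['tcp_pos'],4),'t',round(S['time'],2),'F',np.round(S['ft_force'],1))
def ringpt(ang,lift=0,out=0,z=.130):  # point on arm at ring, shifted out
    a=YAW+ang; return np.array([*(PIV-(.1+out)*np.array([np.cos(a),np.sin(a)])),z+lift]),a
E
python3 - <<'E'
from h import *
p,a=ringpt(0,0,.10,.20); need(p,a,.75); print(ctrl.get_state()['joints'])
E
```

```text
time: 0.48
tcp_pos: [0.2945, -0.5121, 0.2829]
tool_rot: [3.088, 0.574, 0.004]
ft_force: [0.2, -1.1, 0.3]
grip_width: 0.381
finger_force: 0.0
time: 0.85
tcp_pos: [0.3458, -0.3953, 0.281]
tool_rot: [-3.087, -0.576, -0.001]
ft_force: [0.1, -0.7, -0.6]
grip_width: 0.003
finger_force: 0.0
time: 1.23
tcp_pos: [0.3976, -0.2801, 0.2812]
tool_rot: [-3.088, -0.575, -0.001]
ft_force: [0.1, -0.4, 0.2]
grip_width: 0.002
finger_force: 0.0
time: 1.72
tcp_pos: [0.4418, -0.1823, 0.281]
tool_rot: [3.091, 0.561, -0.001]
ft_force: [-0.3, -1.1, -0.0]
grip_width: -0.002
finger_force: 0.0
need [ 1.056 -0.587  0.808] [-0.047  0.499  0.119] at [ 0.4418 -0.1823  0.281 ] t 1.73 F [-0.3 -1.1 -0. ]
[ 0.51369963  0.11694097 -0.27441563  1.93370644  0.03640094  1.09625738
 -0.98700856]
```

```bash
python3 -m creep '[1.0,-0.59,0.6,-0.05,0.5,0.12, 1.0,-0.59,0.6,-0.05,0.5,0.12, 1.0,-0.59,0.6,-0.05,0.5,0.12, 1.0,-0.59,0.6,-0.05,0.5,0.12, 1.0,-0.59,0.6,-0.05,0.5,0.12]'
python3 -m creep '[0,0,0,0,0,0,0,0,0,0,0,0]'
python3 - <<'E'
from h import *
p,a=ringpt(0,0,.10,.20); need(p,a,.75); print(ctrl.get_state()['joints'])
c=cam('wrist'); snap('wrist','w1'); print(c)
for n,q in(('ring',ringpt(0)[0]),('stamp',ringpt(0,0,.07,.084)[0]),('piv',ringpt(0,0,-.1,.056)[0]),('tcp',ctrl.get_state()['tcp_pos'])): print(n,proj('wrist',q,c))
E
```

```text
time: 2.35
tcp_pos: [0.518, -0.0783, 0.2221]
tool_rot: [-2.875, -0.326, -0.96]
ft_force: [0.2, 0.7, 0.4]
grip_width: 0.0
finger_force: 0.0
time: 2.6
tcp_pos: [0.5189, -0.0782, 0.2228]
tool_rot: [-2.875, -0.326, -0.958]
ft_force: [0.8, -0.7, 0.3]
grip_width: 0.001
finger_force: 0.0
need [-0.15   0.124  0.17 ] [-0.037  0.07   0.022] at [ 0.5189 -0.0782  0.2228] t 2.6 F [ 0.8 -0.7  0.3]
[ 0.84009807  0.09036775 -0.65841136  2.30613148 -0.90259631  0.27648557
 -0.32661013]
({'fx': 337.27757164981796, 'fy': 337.27757164981796, 'cx': 279.20039594878295, 'cy': 207.6145913641797, 'k1': -0.028071215541103697, 'origin': array([ 0.49912364, -0.08601364,  0.38598049]), 'orientation': array([ 0.28805578, -0.19806908, -1.32857117])}, array([ 0.49912364, -0.08601364,  0.38598049]), array([[ 0.23109087,  0.9240627 , -0.3044752 ],
       [-0.97269017,  0.21244921, -0.09348356],
       [-0.02169916,  0.31776323,  0.94792177]]))
ring [303.97197925 169.49079345]
stamp [298.52956534 262.57899185]
piv [304.15013576 116.98831312]
tcp [278.3228287  273.12022515]
```

View pics/w1.png

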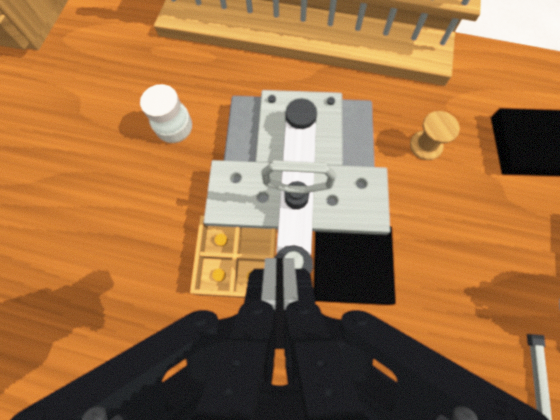

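The wrist view shows the ring near (300,175) with the bar running from about (268,178) to (333,180). The stamp top is near (295,258) and the pivot knob near (301,112). I'll enlarge it with the predicted points drawn in.

```bash
python3 - <<'E'
from h import *
c=cam('wrist'); im=cv2.imread('pics/w1.png'); x0,y0,k=220,90,5
cr=cv2.resize(im[y0:210,x0:380],None,fx=k,fy=k,interpolation=cv2.INTER_CUBIC)
B,a=ringpt(0); e=np.array([-np.sin(a),np.cos(a),0])
pts=[B,B+.022*e,B-.022*e]+[ringpt(g,0,0,.036)[0] for g in(-.785,-.393,.393,.785)]+[B-[0,0,.0445]]
for p in pts:
    u=(proj('wrist',p,c)-[x0,y0]+.5)*k; cv2.drawMarker(cr,(int(u[0]),int(u[1])),(0,0,255),0,14,1)
cv2.imwrite('pics/w1c.png',cr)
E
```

```text
(no output)
```

View pics/w1c.png

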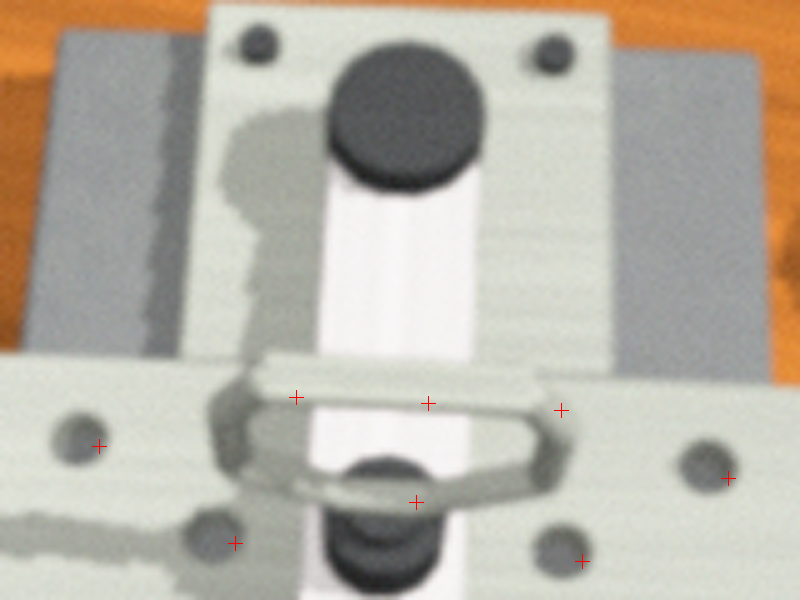

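Holes and bar both lie 4–5 mm to the left of the prediction and a little ahead. I'll refit the pivot and yaw.

```bash
python3 - <<'E'
from h import *
import h
from scipy.optimize import least_squares
c=cam('wrist'); ob=np.array([[80,438],[213,537],[562,550],[706,466],[400,380]])/5-.5+[220,90]
def f(x):
    h.PIV=np.array(x[:2]);h.YAW=x[2]
    P=[ringpt(g,0,0,.036)[0] for g in(-.785,-.393,.393,.785)]+[ringpt(0)[0]]
    return np.concatenate([proj('wrist',p,c)-o for p,o in zip(P,ob)])
r=least_squares(f,[.717,-.056,.172]);print(r.x,np.round(r.fun,1))
h.PIV=r.x[:2];h.YAW=r.x[2]
print('ring',ringpt(0)[0])
open('h.py','a').write(f'\nYAW={r.x[2]:.4f}; PIV=np.array([{r.x[0]:.4f},{r.x[1]:.4f}])\n')
p,a=ringpt(0,0,.035,.15);need(p,a,.75)
E
```

```text
[ 0.71870048 -0.0501407   0.17920263] [-0.2 -0.3  0.2 -0.9 -0.3 -0.4  0.  -0.4  0.2  1.6]
ring [ 0.62030186 -0.0679652   0.13      ]
need [0.086 0.141 0.975] [-0.035  0.07   0.02 ] at [ 0.5192 -0.0772  0.223 ] t 2.65 F [ 0.7 -0.   0.8]
```

```bash
python3 -m creep '[0.08,0.14,0.95,-0.035,0.07,0.02,0.08,0.14,0.95,-0.035,0.07,0.02,0.08,0.14,0.95,-0.035,0.07,0.02,0.08,0.14,0.95,-0.035,0.07,0.02]'
python3 - <<'E'
from h import *
p,a=ringpt(0,0,.035,.106);need(p,a,.75); print(ctrl.get_state()['joints'])
E
```

```text
time: 3.15
tcp_pos: [0.5886, -0.0875, 0.1901]
tool_rot: [-2.856, -0.276, -1.022]
ft_force: [0.8, 0.3, -0.0]
grip_width: 0.004
finger_force: 0.0
need [-0.537 -0.112  0.651] [-0.025  0.04  -0.001] at [ 0.5886 -0.0875  0.1901] t 3.15 F [ 0.8  0.3 -0. ]
[ 0.57107026  0.24479172 -0.42683454  2.24363366 -1.36533865  0.17000167
  0.11770008]
```

The robot-side tilt runs into the wrist limits: q6 is at 0.17 and q5 at -1.365. I'll back off and go in from the pivot's side, where q6 has room.

```bash
python3 - <<'E'
from h import *
p,a=ringpt(0,0,0.02,.27);need(p,a,0)
E
```

```text
need [ 0.622 -0.156 -0.517] [-0.024 -0.46   0.009] at [ 0.5886 -0.0875  0.1901] t 3.15 F [ 0.8  0.3 -0. ]
```

```bash
python3 -m creep '[0.62,-0.16,-0.52,-0.02,-0.46,0.01,0.62,-0.16,-0.52,-0.02,-0.46,0.01,0.62,-0.16,-0.52,-0.02,-0.46,0.01,0.62,-0.16,-0.52,-0.02,-0.46,0.01,0.62,-0.16,-0.52,-0.02,-0.46,0.01]'
python3 - <<'E'
from h import *
p,a=ringpt(0,0,-0.05,.24);need(p,a,-.65); print(ctrl.get_state()['joints'])
E
```

```text
time: 3.78
tcp_pos: [0.5986, -0.0747, 0.2735]
tool_rot: [-3.048, -0.308, -0.315]
ft_force: [0.4, 0.9, -0.6]
grip_width: -0.001
finger_force: 0.0
need [0.64  0.004 0.479] [-0.023 -0.573  0.024] at [ 0.5986 -0.0747  0.2735] t 3.77 F [ 0.4  0.9 -0.6]
[-0.14041045  0.22792829  0.25301617  1.84361648 -0.20196222  0.89724478
 -1.15667901]
```

```bash
python3 -m creep '[0.64,0,0.48,-0.02,-0.57,0.02,0.64,0,0.48,-0.02,-0.57,0.02,0.64,0,0.48,-0.02,-0.57,0.02,0.64,0,0.48,-0.02,-0.57,0.02,0.64,0,0.48,-0.02,-0.57,0.02]'
python3 -m creep '[0,0,0,0,0,0,0,0,0,0,0,0]'
python3 - <<'E'
from h import *
p,a=ringpt(0,0,-0.05,.17);need(p,a,-.65); print(ctrl.get_state()['joints'])
E
```

```text
time: 4.4
tcp_pos: [0.6703, -0.0552, 0.2361]
tool_rot: [2.916, 0.28, -0.982]
ft_force: [1.2, -0.2, -1.3]
grip_width: 0.005
finger_force: 0.0
time: 4.65
tcp_pos: [0.6701, -0.0564, 0.2378]
tool_rot: [2.92, 0.28, -0.971]
ft_force: [0.0, 0.5, 0.7]
grip_width: 0.002
finger_force: 0.0
need [0.397 0.03  0.55 ] [-0.001 -0.006  0.008] at [ 0.6701 -0.0564  0.2378] t 4.65 F [0.  0.5 0.7]
[-0.18681399  0.87385428  0.30242386  1.03404941 -0.07806022  1.88559402
 -1.29386264]
```

```bash
python3 -m creep '[0.4,0.03,0.55,0,0,0.01,0.4,0.03,0.55,0,0,0.01,0.4,0.03,0.55,0,0,0.01]'
python3 - <<'E'
from h import *
p,a=ringpt(0,0,-0.04,.10);need(p,a,-.65)
c=cam('wrist'); im=snap('wrist','w2')[:,:,::-1].copy(); print(proj('wrist',ringpt(0)[0],c))
B,a=ringpt(0); e=np.array([-np.sin(a),np.cos(a),0])
for q in (B,B+.022*e,B-.022*e,ctrl.get_state()['tcp_pos']):
    u=proj('wrist',q,c); cv2.drawMarker(im,(int(u[0]),int(u[1])),(0,0,255),0,12,1)
cv2.imwrite('pics/w2.png',im)
E
```

```text
time: 5.03
tcp_pos: [0.6697, -0.0585, 0.1708]
tool_rot: [2.917, 0.26, -0.971]
ft_force: [-0.2, 0.2, 0.3]
grip_width: -0.003
finger_force: 0.0
need [0.342 0.005 0.629] [-0.    -0.005 -0.001] at [ 0.6697 -0.0585  0.1708] t 5.03 F [-0.2  0.2  0.3]
[280.57903477 247.32897985]
```

View pics/w2.png

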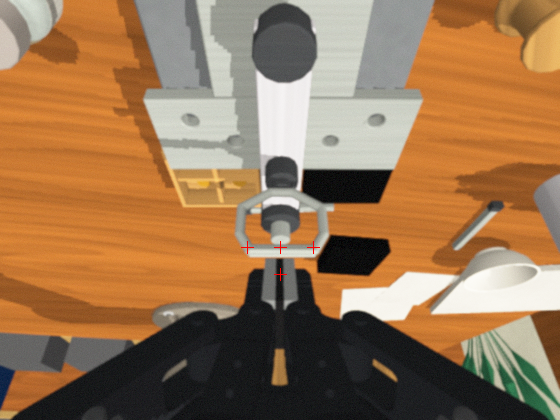

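The ring is seen squarely from the pivot's side. The bar centre is at (282,252) against a prediction of (281,247), and the finger is in line with it. I'll descend, then slide in.

```bash
python3 -m creep '[0.34,0,0.63,0,0,0,0.34,0,0.63,0,0,0,0.34,0,0.63,0,0,0]'
python3 -m creep '[-0.08,0,0.06,0,0,0,-0.16,0,0.12,0,0,0,-0.24,0,0.18,0,0,0,-0.33,0,0.25,0,0,0,-0.33,0,0.25,0,0,0]'
python3 - <<'E'
from h import *
p,a=ringpt(0,0,0,.10);need(p,a,-.65)
p,a=ringpt(0,0,0,.14);need(p,a,-.65); snap('scene','s1'); snap('wrist','w3')
a=cv2.resize(cv2.imread('pics/s1.png')[170:300,210:350],(400,371),interpolation=cv2.INTER_CUBIC);b=cv2.resize(cv2.imread('pics/w3.png')[100:380,140:420],(371,371))
cv2.imwrite('pics/v3.png',np.hstack([a,b]))
E
```

```text
time: 5.45
tcp_pos: [0.6599, -0.0601, 0.0996]
tool_rot: [2.916, 0.261, -0.971]
ft_force: [0.2, 0.2, 0.2]
grip_width: 0.004
finger_force: 0.0
time: 6.08
tcp_pos: [0.6176, -0.0677, 0.0981]
tool_rot: [2.916, 0.26, -0.974]
ft_force: [-0.3, 0.4, 0.0]
grip_width: -0.0
finger_force: 0.0
need [ 0.009  0.007 -0.031] [-0.001 -0.004 -0.001] at [ 0.6176 -0.0677  0.0981] t 6.08 F [-0.3  0.4  0. ]
need [-0.231  0.007 -0.351] [-0.001 -0.004 -0.001] at [ 0.6176 -0.0677  0.0981] t 6.08 F [-0.3  0.4  0. ]
```

View pics/v3.png

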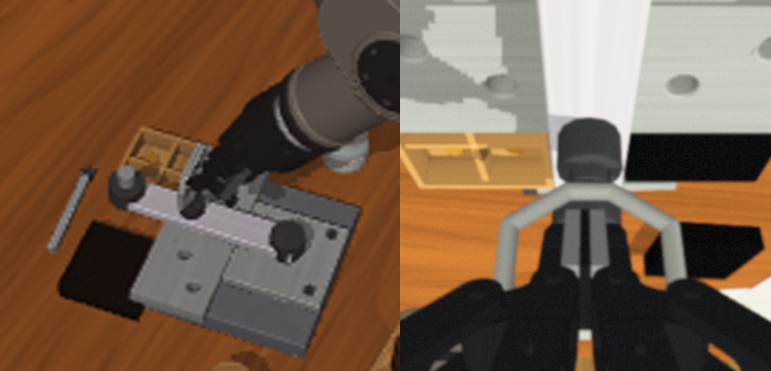

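The finger is inside the ring under the bar with zero force. Lifting straight up in stages.

```bash
python3 -m creep '[-0.03,0,-0.04,0,0,0,-0.05,0,-0.06,0,0,0]'
python3 -m creep '[-0.03,0,-0.04,0,0,0,-0.03,0,-0.04,0,0,0]'
python3 -m creep '[-0.03,0,-0.04,0,0,0,-0.03,0,-0.04,0,0,0]'

```

```text
time: 6.42
tcp_pos: [0.6187, -0.0674, 0.1057]
tool_rot: [2.917, 0.261, -0.971]
ft_force: [2.0, -0.3, -4.4]
grip_width: -0.0
finger_force: 2.1
time: 6.68
tcp_pos: [0.6187, -0.0673, 0.1103]
tool_rot: [2.917, 0.261, -0.97]
ft_force: [2.7, -0.1, -5.9]
grip_width: 0.0
finger_force: 2.9
time: 6.92
tcp_pos: [0.6186, -0.0672, 0.1156]
tool_rot: [2.917, 0.261, -0.971]
ft_force: [4.8, 1.0, -6.7]
grip_width: 0.001
finger_force: 3.8
```

```bash
python3 -m creep '[-0.024,0,-0.032,0,0,0,-0.024,0,-0.032,0,0,0]'
cat >> h.py <<'E'
def arc(angs,dz=None):
    S=ctrl.get_state(); T=R.from_rotvec(S['tool_rot']).as_matrix(); p=S['tcp_pos']; v=p[:2]-PIV
    for k,g in enumerate(angs):
        c,s=np.cos(g),np.sin(g); q=np.array([*(PIV+np.array([[c,-s],[s,c]])@v),p[2]+(dz[k] if dz else 0)])
        print(round(g,3),np.round(T.T@(q-p)*10,2).tolist(),np.round(T.T@[0,0,g]/1.5,3).tolist())
    print('ang',np.arctan2(-v[1],-v[0])-YAW,'r',np.hypot(*v),'z',p[2],'F',np.round(S['ft_force'],1),'t',S['time'])
E
python3 - <<'E'
from h import *
arc([.06,.12,.18,.24,.30])
E
```

```text
time: 7.18
tcp_pos: [0.6186, -0.0673, 0.1194]
tool_rot: [2.917, 0.261, -0.971]
ft_force: [4.7, 1.0, -6.8]
grip_width: -0.001
finger_force: 4.4
0.06 [0.0, 0.06, -0.0] [-0.024, -0.0, -0.032]
0.12 [0.0, 0.12, -0.0] [-0.048, -0.0, -0.064]
0.18 [0.01, 0.18, -0.01] [-0.072, -0.0, -0.096]
0.24 [0.02, 0.24, -0.02] [-0.096, -0.0, -0.128]
0.3 [0.03, 0.3, -0.03] [-0.12, -0.0, -0.16]
ang -0.009373408953125606 r 0.10156576071012241 z 0.11941717766287349 F [ 4.7  1.  -6.8] t 7.175
```

```bash
python3 -m creep '[0,0.06,0,-0.024,0,-0.032,0,0.12,0,-0.048,0,-0.064]'; python3 - <<'E'
from h import *
snap('wrist','w4'); arc([.05,.1,.15,.2])
E
```

```text
time: 7.42
tcp_pos: [0.6208, -0.0782, 0.1189]
tool_rot: [2.863, 0.435, -0.953]
ft_force: [5.6, 2.0, -6.6]
grip_width: 0.002
finger_force: 4.7
0.05 [-0.0, 0.05, -0.0] [-0.02, -0.0, -0.027]
0.1 [0.0, 0.1, -0.0] [-0.04, -0.0, -0.053]
0.15 [0.01, 0.15, -0.0] [-0.06, -0.0, -0.08]
0.2 [0.01, 0.2, -0.01] [-0.08, -0.0, -0.107]
ang 0.10133991913223087 r 0.10178698868643363 z 0.11899791187972938 F [ 5.5  0.4 -7. ] t 7.475
```

View pics/w4.png

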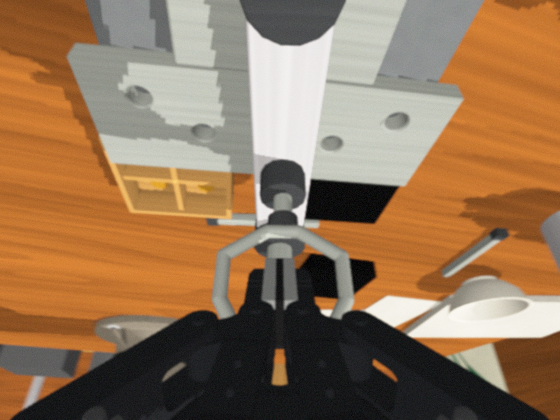

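The arm has swung with the tool to about 0.1 rad: the ring is centred at about (282,235), the pin is raised, and side force is low. Continuing.

```bash
python3 -m creep '[0,0.05,0,-0.02,0,-0.027,0,0.1,0,-0.04,0,-0.053,0.01,0.15,0,-0.06,0,-0.08,0.01,0.2,-0.01,-0.08,0,-0.107,0.02,0.24,-0.02,-0.096,0,-0.128]'; python3 - <<'E'
from h import *
im=imaging.grab_frame('wrist'); c=cam('wrist'); cv2.imwrite('pics/w5.png',im[:,:,::-1]); arc([.01,.02,.03,.04])
# arm edges: bright bar rows 60..140 -> world at z=.056
g=im.astype(int).min(2)
P=[]
for v in range(40,140,10):
    r=np.where(g[v,200:360]>205)[0]
    if len(r)>20: P.append(at('wrist',200+(r[0]+r[-1])/2,v,.056,c)[:2]); print(v,200+r[0],200+r[-1])
P=np.array(P); d=np.linalg.svd(P-P.mean(0))[2][0]; d*=np.sign(d[0]); print('arm ang dir',np.arctan2(d[1],d[0])-YAW,'by pivot',np.arctan2(*(PIV-P[-3:].mean(0))[::-1])-YAW)
E
```

```text
time: 8.1
tcp_pos: [0.6298, -0.1004, 0.1195]
tool_rot: [2.728, 0.757, -0.911]
ft_force: [3.3, 3.4, -8.5]
grip_width: -0.0
finger_force: 3.6
0.01 [-0.0, 0.01, 0.0] [-0.004, -0.0, -0.005]
0.02 [-0.0, 0.02, 0.0] [-0.008, -0.0, -0.011]
0.03 [-0.0, 0.03, 0.0] [-0.012, -0.0, -0.016]
0.04 [-0.0, 0.04, 0.0] [-0.016, -0.0, -0.021]
ang 0.33839650543641564 r 0.1022096855937977 z 0.11952694671979214 F [ 2.9  1.7 -7. ] t 8.15
40 249 332
50 250 330
60 250 328
70 251 327
80 251 325
90 252 324
100 252 322
110 253 320
120 253 319
130 253 317
arm ang dir 0.3339614395658861 by pivot 0.3656777414986635
```

The arm stands at about 0.345 rad, roughly 5 mm short of the hole. I'll lower so the pin rides on the plate, then nudge the ring by its side until it drops.

```bash
python3 -m creep '[0.036,0,0.047,0,0,0,0.07,0,0.093,0,0,0,0.106,0,0.139,0,0,0,0.106,0,0.139,0,0,0]'; python3 - <<'E'
from h import *
im=snap('wrist','w6'); arc([.03,.06,.09,.1])
a=cv2.imread('pics/w5.png')[:,140:420];b=cv2.imread('pics/w6.png')[:,140:420]; cv2.imwrite('pics/v6.png',np.hstack([a,b]))
E
```

```text
time: 8.65
tcp_pos: [0.6295, -0.102, 0.1022]
tool_rot: [2.728, 0.752, -0.913]
ft_force: [1.0, 0.4, -0.8]
grip_width: -0.001
finger_force: 0.0
0.03 [0.0, 0.03, -0.0] [-0.012, -0.0, -0.016]
0.06 [0.0, 0.06, -0.0] [-0.024, -0.0, -0.032]
0.09 [0.0, 0.09, -0.0] [-0.036, -0.0, -0.048]
0.1 [0.0, 0.1, -0.0] [-0.04, -0.0, -0.053]
ang 0.34756116755013644 r 0.10291741521830065 z 0.10244465297000424 F [0.4 0.7 0.2] t 8.7
```

View pics/v6.png

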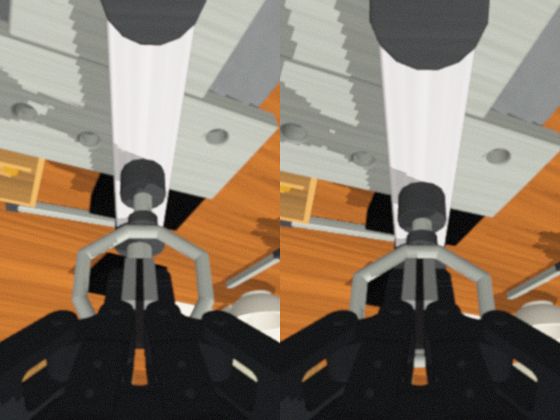

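The pin rides on the plate with the shaft still showing and no force on the finger. Moving sideways to the ring's side.

```bash
python3 -m creep '[0,0.03,0,-0.012,0,-0.016,0,0.05,0,-0.016,0,-0.02,0,0.06,0,-0.02,0,-0.027,0,0.07,0,-0.024,0,-0.032]'
python3 -m creep '[0,0.01,0,0,0,0,0,0.02,0,0,0,0]'
python3 -m creep '[0,0.01,0,0,0,0,0,0.02,0,0,0,0]'
python3 -m creep '[0,0.01,0,0,0,0,0,0.02,0,0,0,0]'
```

```text
time: 9.2
tcp_pos: [0.6338, -0.1074, 0.1025]
tool_rot: [2.69, 0.831, -0.897]
ft_force: [0.1, 0.2, 0.2]
grip_width: 0.001
finger_force: 0.0
time: 9.45
tcp_pos: [0.6349, -0.109, 0.1024]
tool_rot: [2.69, 0.83, -0.897]
ft_force: [-0.1, -0.3, -0.2]
grip_width: 0.004
finger_force: 0.0
time: 9.7
tcp_pos: [0.636, -0.1107, 0.1024]
tool_rot: [2.69, 0.83, -0.897]
ft_force: [0.0, -0.2, 0.3]
grip_width: -0.004
finger_force: 0.0
time: 9.95
tcp_pos: [0.6371, -0.1123, 0.1024]
tool_rot: [2.69, 0.83, -0.897]
ft_force: [-0.6, -0.4, -0.4]
grip_width: -0.004
finger_force: 0.0
```

```bash
python3 -m creep '[0,0.01,0,0,0,0,0,0.015,0,0,0,0]'
python3 -m creep '[0,0.01,0,0,0,0,0,0.015,0,0,0,0]'
python3 - <<'E'
from h import *
snap('wrist','w7'); arc([.01])
E
```

```text
time: 10.2
tcp_pos: [0.6379, -0.1135, 0.1024]
tool_rot: [2.69, 0.83, -0.897]
ft_force: [-0.1, 1.5, 0.2]
grip_width: 0.005
finger_force: 0.2
time: 10.45
tcp_pos: [0.6388, -0.1149, 0.1024]
tool_rot: [2.69, 0.83, -0.897]
ft_force: [0.3, -0.1, -0.2]
grip_width: 0.003
finger_force: 0.0
0.01 [0.0, 0.01, -0.0] [-0.004, 0.0, -0.005]
ang 0.5034479530449665 r 0.10288899623630891 z 0.1024614651209829 F [-0.1 -0.8 -0.5] t 10.5
```

View pics/w7.png

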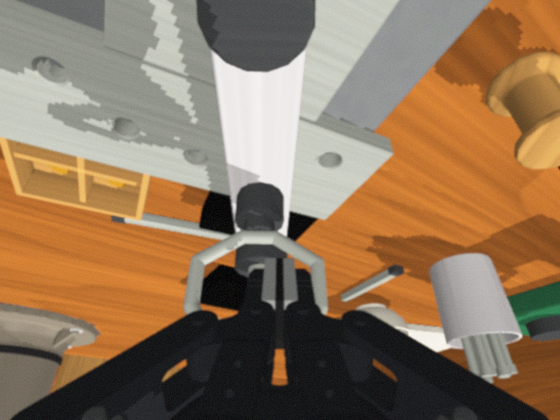

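The pin's grey shaft no longer shows above the hub at (258,205), and the 1.5 N blip has gone, so the pin may have dropped. I'll check it numerically.

```bash
python3 - <<'E'
from h import *
im=imaging.grab_frame('wrist'); c=cam('wrist'); g=im.astype(int).min(2)
def armang(g,c):
    P=[]
    for v in range(70,170,8):
        r=np.where(g[v,190:320]>200)[0]
        if len(r)>20: P.append(at('wrist',190+(r[0]+r[-1])/2,v,.056,c)[:2])
    P=np.array(P); d=np.linalg.svd(P-P.mean(0))[2][0]; d*=np.sign(d[0])
    return np.arctan2(d[1],d[0])-YAW, np.arctan2(*(PIV-P[-3:].mean(0))[::-1])-YAW,len(P)
print(armang(g,c))
for f,x in(('w4',282),('w6',422-140),('w7',258)):
    q=cv2.imread(f'pics/{f}.png').min(2)
    print(f,[int(np.median(q[v,x-2:x+3])) for v in range(150,270,4)])
# ring bottom wire centre at ring plane, home vs lifted 10 mm, for arm .393 and .36
for an in(.36,.393):
  for l in(0,.01): print(an,l,proj('wrist',ringpt(an,l,0,.130-.048)[0],c))
c6=None
E
```

```text
(np.float64(0.4376634474086507), np.float64(0.4438672347556901), 13)
w4 [237, 237, 210, 57, 54, 54, 55, 55, 62, 81, 62, 143, 141, 145, 145, 89, 57, 56, 57, 126, 167, 168, 133, 96, 147, 148, 148, 85, 47, 36]
w6 [235, 235, 234, 234, 235, 234, 235, 234, 88, 52, 53, 53, 52, 55, 56, 54, 52, 120, 141, 141, 70, 53, 56, 77, 120, 161, 194, 116, 46, 39]
w7 [239, 238, 239, 238, 239, 238, 230, 219, 127, 59, 58, 58, 59, 57, 57, 60, 71, 55, 59, 77, 87, 155, 197, 195, 62, 60, 59, 82, 78, 144]
0.36 0 [251.34099236 233.79233003]
0.36 0.01 [250.37163446 251.49646367]
0.393 0 [257.86968211 233.94046588]
0.393 0.01 [257.12383021 251.63882703]
```

```bash
python3 - <<'E'
from h import *
m,o,M=cam('wrist'); S=ctrl.get_state(); T=R.from_rotvec(S['tool_rot']).as_matrix(); A=T.T@M; b=T.T@(o-S['tcp_pos'])
def camat(p,r): X=R.from_rotvec(r).as_matrix(); return (m,X@b+np.array(p),X@A)
D=[('w3',[.6176,-.0677,.0981],[2.916,.26,-.974],0,(0,)),('w4',[.6208,-.0782,.1189],[2.863,.435,-.953],.11,(.015,)),('w6',[.6295,-.102,.1023],[2.728,.752,-.913],.347,(.01,)),('w7',S['tcp_pos'],S['tool_rot'],.393,(0,.01))]
for f,p,r,an,ls in D:
    c=camat(p,r); q=cv2.imread(f'pics/{f}.png').min(2)
    for l in ls:
        u=proj('wrist',ringpt(an,l,0,.082)[0],c); x=int(round(u[0])); 
        rows=np.arange(225,270); print(f,l,np.round(u,1),[int(np.median(q[v,x-3:x+4])) for v in range(int(u[1])-26,int(u[1])+26,3)])
E
```

```text
w3 0 [281.5 241.5] [60, 80, 79, 58, 58, 60, 75, 60, 127, 158, 176, 165, 101, 57, 49, 24, 24, 25]
w4 0.015 [282.1 232.3] [145, 126, 55, 57, 56, 57, 71, 140, 166, 170, 190, 94, 96, 145, 143, 144, 148, 130]
w6 0.01 [280.  251.3] [140, 130, 58, 56, 54, 69, 70, 118, 153, 183, 198, 112, 26, 18, 20, 17, 21, 18]
w7 0 [257.9 233.9] [58, 60, 71, 59, 57, 59, 67, 71, 116, 156, 189, 204, 163, 61, 58, 56, 62, 82]
w7 0.01 [257.1 251.6] [66, 74, 113, 155, 189, 204, 162, 61, 58, 57, 62, 81, 77, 123, 132, 22, 21, 19]
```

The ring-bottom wire now matches the "home" reference within about 1 px (0.6 mm), and the ring column fits 0.393 rad, so the pin is home. I'll centre the finger, drop it slightly and withdraw towards the pivot, then go up.

```bash
python3 -m creep '[0.012,-0.04,0.016,0,0,0,0.012,-0.09,0.016,0,0,0,0.012,-0.09,0.016,0,0,0]'
python3 -m creep '[0.08,0,-0.06,0,0,0,0.16,0,-0.12,0,0,0,0.24,0,-0.18,0,0,0,0.33,0,-0.25,0,0,0,0.33,0,-0.25,0,0,0]'
python3 -m creep '[-0.3,0,-0.4,0,0,0,-0.6,0,-0.8,0,0,0,-0.6,0,-0.8,0,0,0,-0.6,0,-0.8,0,0,0]'
python3 - <<'E'
from h import *
m,o,M=c=cam('wrist'); im=snap('wrist','w9'); q=im.min(2)
# ring bar & holes check by prediction
for l in(0,.01): 
    u=proj('wrist',ringpt(.393,l)[0],c); print(l,np.round(u,1))
    if 30<u[1]<390: print([int(np.median(q[v,int(u[0])-3:int(u[0])+4])) for v in range(int(u[1])-24,int(u[1])+24,3)])
for an in(.36,.393,.43): print(an,proj('wrist',ringpt(an)[0],c), proj('wrist',ringpt(an,0,.07,.084)[0],c))
snap('top','t9'); g=cv2.imread('pics/t9.png'); g0=cv2.imread('pics/t0.png')
d=cv2.absdiff(g,g0).max(2)>50; n,_,st,ce=cv2.connectedComponentsWithStats(d.astype('uint8'))
print([(s[:5].tolist()) for s in st[1:] if s[4]>15])
# stamp expected top px
print('stamp exp',proj('top',ringpt(.393,0,.07,.084)[0]),proj('top',ringpt(0,0,.07,.084)[0]))
E
```

```text
time: 10.92
tcp_pos: [0.6335, -0.1064, 0.1003]
tool_rot: [2.69, 0.832, -0.897]
ft_force: [-0.7, 0.2, 0.6]
grip_width: 0.003
finger_force: 0.0
time: 11.55
tcp_pos: [0.6688, -0.0829, 0.1002]
tool_rot: [2.69, 0.832, -0.896]
ft_force: [0.4, 0.7, 0.2]
grip_width: 0.001
finger_force: 0.0
time: 12.05
tcp_pos: [0.6676, -0.0841, 0.2003]
tool_rot: [2.691, 0.83, -0.898]
ft_force: [0.2, -0.2, -0.1]
grip_width: -0.005
finger_force: 0.0
0 [277.1 201.4]
[59, 66, 84, 86, 142, 149, 147, 134, 142, 199, 200, 198, 54, 53, 46, 49]
0.01 [277.1 213.5]
[142, 149, 147, 134, 142, 199, 200, 198, 54, 53, 46, 49, 39, 12, 2, 7]
0.36 [272.36200828 201.30876317] [269.82432758 205.01829935]
0.393 [277.13832076 201.43350077] [275.79897098 205.17207616]
0.43 [282.4943089  201.46393832] [282.49709808 205.20971678]
[[242, 51, 52, 59, 1966], [247, 100, 10, 10, 59], [270, 102, 6, 9, 32], [261, 114, 24, 3, 32], [246, 116, 14, 14, 76], [233, 118, 87, 148, 3628], [242, 132, 10, 47, 241], [291, 171, 12, 19, 85], [312, 199, 17, 15, 150], [296, 201, 13, 21, 172], [230, 221, 6, 21, 42], [272, 220, 10, 11, 57], [243, 223, 6, 9, 16], [210, 251, 9, 3, 17], [221, 250, 9, 7, 31], [254, 254, 28, 49, 723], [203, 263, 50, 33, 807], [250, 284, 12, 33, 86], [216, 291, 5, 14, 25], [224, 307, 26, 5, 56], [502, 317, 58, 42, 1349], [230, 325, 15, 19, 141], [250, 324, 40, 33, 691], [294, 352, 7, 28, 98], [246, 370, 9, 23, 69], [261, 370, 33, 21, 266], [252, 392, 44, 28, 429], [547, 404, 13, 16, 113]]
stamp exp [322.84805411 206.98418221] [303.32118142 214.75037402]
```

```bash
python3 - <<'E'
from h import *
c=cam('wrist'); q=cv2.imread('pics/w9.png').min(2)
for v in(204,207,210): r=np.where(q[v,210:350]>170)[0]+210; print(v,r.min(),r.max(),(r.min()+r.max())/2)
q=cv2.imread('pics/w2.png').min(2)
for v in(249,252,255): r=np.where(q[v,210:350]>170)[0]+210; print('w2 ref',v,r.min(),r.max(),np.median(r))
def tpl(r):  # stamp head in top view by grey round patch
    return r
print(q[252-21:252+15:3,281])
S=ctrl.get_state();print(S['time'],S['tcp_pos'],S['ft_force'])
E
```

```text
204 244 313 278.5
207 245 312 278.5
210 252 309 280.5
w2 ref 249 250 319 284.0
w2 ref 252 248 318 283.0
w2 ref 255 249 315 282.0
[154 162 202 202 193 135 177 214 209  54  26  24]
12.15 [ 0.66709164 -0.08394278  0.19913515] [-0.35967752 -0.06688403 -0.18377637]
```

Every check agrees: the bar column gives 0.393 ± 0.01 rad and the bar height equals the home reference. The fingers are clear with zero force. Handing in.

```bash
python3 -c "
from station import ctrl; print(ctrl.sign_off())"
```

```text
the job is handed in; nothing more can be done
None
```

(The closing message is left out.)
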